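# Hang the blossom hoop and set the clear block in its lamp

## Robot

A 7-joint arm with a two-finger parallel gripper is mounted at the origin on the work surface. World frame = base frame: x ahead of the robot, y to its left, z up, the work surface at z = 0. Lengths are in m, angles in rad, forces in N, time in s.
With the tool pointing down it reaches from about 0.35 to 0.9 m from the base axis. Payload 8.1 kg.
Tool frame: the origin (TCP) lies midway between the tips of the shut fingers; the grasp point (between the pads) lies 19 mm behind it; z points along the fingers, y is the line along which they close (so a half turn about z gives the same grasp; the last joint's range is limited). The gripper opens to 92 mm and grips with 3 to 60 N. Pads are 19 mm wide; open, the fingers measure 130 mm over their backs; the gripper's body (75 mm by 190 mm) begins 47 mm behind the grasp point.
Start: joints at [-1.386, 0.434, 0.025, 1.573, -0.012, 1.134, -0.075], TCP at [0.177, 0.599, 0.227] pointing down, gripper open.
Joint ranges: [-2.62, 2.62], [-0.44, 2.09], [-1.27, 1.32], [0.08, 2.57], [-1.32, 4.46], [0.12, 2], [-2.74, 2.74]. Speed limits (rad/s): [2.22, 2.22, 3.01, 3.01, 3.14, 3.14, 3.14].

## Interface

Orientations are given as a rotation vector (axis times angle).
In Python, from cell import arm gives the robot as it stands.
- The arm moves only by the tool arm_command, never from a script. Its arguments are lists of equal length, an entry for each row: "dp": the shift along the tool's x, y, z in units of 25 mm (1.0 is 25 mm), a list of three; "angular": the turn, a rotation vector about the tool's x, y, z in units of 0.15 rad (1.0 is 0.15 rad), a list of three; "claw": the opening, from 0 (shut) to 1 (fully open). In form: {"dp": [[x, y, z], ...], "angular": [[rx, ry, rz], ...], "claw": [claw, ...]}. A call has 1 to 10 rows; each row shifts and turns the commanded pose from where the row before left it, along the tool's axes as they then stand; what a row does not reach is not made up. A row lasts 1/10 s, in which the tool goes at most 50 mm and 8.59 degrees, less where a joint would pass 70% of its speed; a pose out of reach is approached as far as the arm can. A call with a number of a shift or a turn outside -1 to 1 is refused whole. A call with a gripper value outside its range is refused whole. The fingers move at their own pace and stop on an object; "force" is the grip in N (left out, the last holds). Time passes only in rows, so rows that do not move let the fingers close. It gives the time, the measured TCP pose, the force, the opening and the grip force at its end, in the units of the state.
- arm.observe(): the state, without advancing time (a new reading comes with each control period).
- arm.get_image(name): name is "side" or "top" or "wrist"; returns a dict with "frame" (400x640x3 uint8, red, green, blue), "z_map" (400x640 float32, m along the optical axis (not along the pixel's ray), 0 where there is no reading), "K" (3x3 intrinsics, pixels), "R" (3x3) and "t" (3): a world point X has camera coordinates R X + t. Camera axes: x right, y down, z forward; pixel columns grow to the right and rows downward; lengths in m; the calibration is good to about 2 mm. A picture is of the moment at which its call begins.
- arm.sign_off(): hands the job in; it is judged then, once.
The state is a dict: "clock": time; "joints": joint angles; "dq": joint speeds; "joint_efforts": joint torques, N m; "position": TCP position; "ee_rot": TCP orientation; "force": force on the tool from outside, world axes, zero at the start; "ft_torque": the same for the moment, N m; "width": opening from 0.0 (shut) to 1.0 (fully open); "gripper_force": force on a finger pad.
Only numpy, scipy, OpenCV 4.12 (cv2) and the standard library are available. Lean on these libraries where they do the work, as an engineer would, in place of code of your own. Each camera call takes 0.05 s, during which the arm holds its last target. There are 200 camera calls.

## Task

Set up the blossom display on the craft table: hang the wooden wreath hoop on the brass J-hook of the display stand, facing as the hook does, so that it hangs free and still. Also seat the clear flower block upright and fully down in the lamp's black socket with its clear faces square to the beam, so that the lamp shines through it; set both down gently without letting them fall, and leave the jars, the bottle and the pencils where they are.

Things in the scene. Friction and masses are not known exactly. Their poses are not given: they have to be found in the camera images.
- hoop_center (a point): Centre of the wreath hoop, a flat rigid wooden ring: outer diameter 180, inner 144 (rim 18 wide), 12 thick along its axis. Its x is the ring's axis; y and z lie in its plane. It starts leaning in the easel, own z pointing to the top of the rim, tilted 0.55 rad from vertical towards the easel's -x; lift it out along its own z.
- easel: Fixed dark steel easel on a wooden base 125 x 180. Origin on the table, below the hoop's lowest point, which is 30 up. The hoop leans to its -x, held between two 24 mm lips about 46 to either side of the middle and two prongs under the lower face ending 106 along the ring's plane from its lowest point: the upper third of the ring is free.
- hook_seat (a point): Top of the seat of the brass J-hook, 275 above the table; the inside of the rim rests here. Axes are the stand's: x is the way to thread the hoop on. Bar 10 thick; the free tip is 28 before the seat (-x) and rises 28 above it; behind, the bar climbs to 30 above the seat at x = 32 and runs to the post. Hung, the hoop's centre is 72 below this point, its axis along x (either way round).
- stand: The fixed display stand with the hook: origin on the table straight below the hook's seat, x from hook tip to post. Wooden post 22 square, 305 high, centred 78 behind (+x); wooden foot 130 x 150 x 16, from 20 to 150 behind the origin.
- socket (a point): Centre of the floor of the lamp's square black socket, 12 above the table. Inside 49 x 49, walls 5 thick and 23 high, top open. Axes are the lamp's: x is the beam, from the lens outwards. The lamp's head (68 across, top 90 above the table) ends 71 behind (-x of) this point.
- lamp: Fixed small white lamp with a foot 165 x 90 x 12; origin on the table, 30 behind the socket; x axis along the beam.
- block_center (a point): Centre (half-way up) of the clear acrylic block, 44 x 44 x 80 high, about 180 g, with a pink flower inside; stands upright on the table at the start. Its two clear faces look along its own +x and -x; the two sides along +y and -y are frosted white.
- hoop: The hoop's body, about 140 g; point and axes as hoop_center. Paper blossoms (look only) sit on the lower half; the upper half is bare. The top 30 mm of rim must stay free for the hook: grip across the 12 mm thickness 35 to 55 mm to one side of the top (along own y), tool tilted with the ring's plane.
- block: The clear block's body; origin at the centre of its underside, axes as block_center.
- jar_pink: Glass jar of pink petals, 72 across, 50 high. May stand where the block could have. Loose; leave it alone. Origin at the centre of its underside.
- jar_red: Glass jar of red petals, 72 across, 50 high. Loose; leave it alone. Origin at the centre of its underside.
- jar_green: Glass jar of green petals, 72 across, 50 high. Loose; leave it alone. Origin at the centre of its underside.
- bottle: Mint water bottle, 72 across, 240 high. Loose; leave it alone. Origin at the centre of its underside.
- pencils: Tumbler of pencils, 68 across, about 160 high. Loose; leave it alone. Origin at the centre of its underside.
Things that resemble listed ones, but are neither listed nor needed, are in the scene too. What is shaped like the hoop but turquoise is not meant.

How it is judged:
By the outcome, as a careful person would: the job done as asked, in the order asked, and still so for the second after the job is handed in, with the robot touching nothing.
It also fails if it takes over 61 s, if anything falls off the work surface, if the arm or the gripper's body presses on something with over 40 N, if the wrist force passes 120 N, or if a joint passes its speed limit or range.

## Working session

There is one attempt and no reset: what is moved stays moved. The work goes in short steps, Python scripts to look and compute and a tool call to move; the robot and the scene stay as the last step left them, time stands still between calls to the robot, and variables do not carry over. Pictures are saved under pics/ and viewed, at most 10 in all, crops included, and the job is handed in when it is done.

Besides the shell and the picture viewer there is one more tool, called as a command line: name --argument value ..., lists and objects as JSON in quotes. arm_command: Moves the arm, as the interface text tells. Its arguments: {"type":"object","properties":{"dp":{"type":"array","items":{"type":"array","items":{"type":"number"}}},"angular":{"type":"array","items":{"type":"array","items":{"type":"number"}}},"claw":{"type":"array","items":{"type":"number"}},"force":{"type":"number"}},"required":["dp","angular","claw"]}

```bash
mkdir -p pics; ls; cat > h.py <<'E'
import numpy as np, cv2
from cell import arm
from scipy.spatial.transform import Rotation as Rn
def grab(n,save=None):
    d=arm.get_image(n)
    if save: cv2.imwrite('pics/'+save,d['frame'][:,:,::-1]); np.savez('pics/'+save[:-4]+'.npz',**d)
    return d
def pts(d):
    z=d['z_map'];v,u=np.mgrid[:z.shape[0],:z.shape[1]];K=d['K']
    c=np.stack([(u-K[0,2])/K[0,0]*z,(v-K[1,2])/K[1,1]*z,z],-1)
    P=(c-d['t'])@d['R'];P[z==0]=np.nan;return P
def ray(d,u,v,h):
    c=np.array([(u-d['K'][0,2])/d['K'][0,0],(v-d['K'][1,2])/d['K'][1,1],1.])
    w=d['R'].T@c;o=-d['R'].T@d['t'];return o+w*(h-o[2])/w[2]
E
python3 - <<'E'
from h import *
a=grab('side','s0.png');b=grab('top','t0.png')
for d in(a,b): print((-d['R'].T@d['t']).round(3),d['R'].round(2).tolist(),d['K'][0,0])
print(arm.observe())
E
```

```text
pics
[ 0.009 -1.077  0.845] [[0.91, -0.42, 0.02], [-0.19, -0.45, -0.87], [0.37, 0.79, -0.49]] 488.9248007638758
[0.304 0.011 1.24 ] [[-0.02, -1.0, 0.02], [-0.98, 0.01, -0.19], [0.19, -0.02, -0.98]] 379.5004809516473
{'clock': 0.1, 'joints': array([-1.38559847,  0.43516185,  0.02497621,  1.57399369, -0.01162447,
        1.13399334, -0.07507228]), 'dq': array([-0.00099858, -0.00223618,  0.00083945, -0.0012006 ,  0.00139739,
       -0.00093434,  0.00027602]), 'joint_efforts': array([ 3.42003739e-03, -6.69120312e+01,  9.88461077e-01, -3.15148151e+01,
       -6.03444991e-02,  3.75112239e-02,  1.65336792e-05]), 'position': array([0.17731648, 0.59884814, 0.22602297]), 'ee_rot': array([-4.50583923e-01, -3.10901527e+00,  2.21131708e-03]), 'force': array([ 0.07677535, -0.2819621 ,  0.54459547]), 'ft_torque': array([-0.01823595, -0.05548848, -0.0161043 ]), 'gripper_force': 0.0, 'width': 0.9980726654636316}
```

View pics/s0.png

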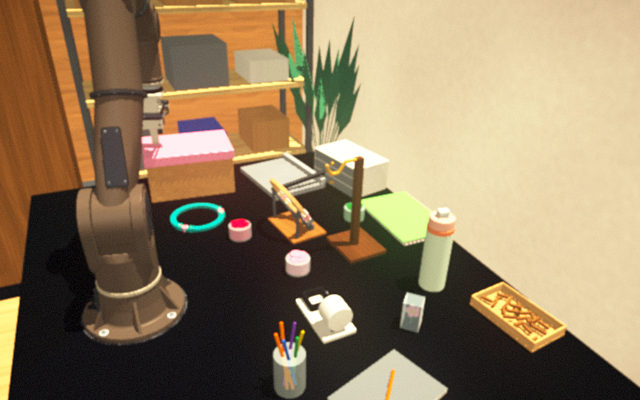

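View pics/t0.png

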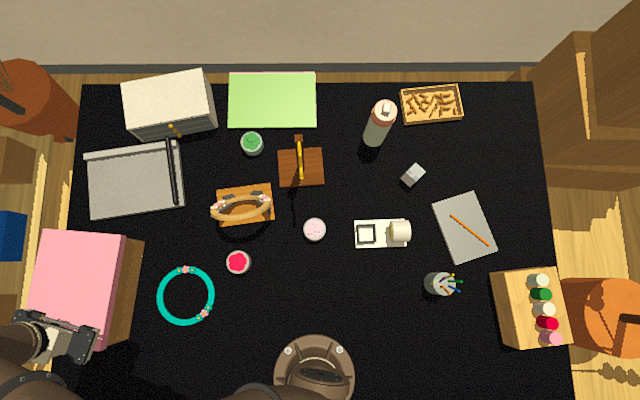

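The pictures show, in top view: the easel with the wooden hoop at (243,205), stand with brass hook (300,160), lamp with socket (366,234), block (413,175), jars at (314,229), (238,262) and (252,143), and the turquoise decoy ring (186,295). The wooden hoop fits because it is in the easel, and (413,175) fits the block because it is the only clear box (pink inside). I'll confirm both in an enlarged crop.

```bash
python3 - <<'E'
from h import *
a=dict(np.load('pics/s0.npz'));b=dict(np.load('pics/t0.npz'))
A=a['frame'][:,:,::-1];B=b['frame'][:,:,::-1]
c=lambda I,u,v,w,h,s:cv2.resize(I[v:v+h,u:u+w],(w*s,h*s),interpolation=cv2.INTER_CUBIC)
top=np.hstack([c(B,200,125,130,100,3),c(B,345,155,130,100,3)])
bot=np.hstack([c(A,260,145,130,98,3),c(A,290,280,150,98,3)[:,:390]])
cv2.imwrite('pics/crop0.png',np.vstack([top,bot]))
Pb=pts(b);Pa=pts(a)
hb=cv2.cvtColor(b['frame'],cv2.COLOR_RGB2HSV)
def reg(P,u,v,w,h,zmin,zmax=9):
    q=P[v:v+h,u:u+w].reshape(-1,3);return q[(q[:,2]>zmin)&(q[:,2]<zmax)]
def rect(q):
    r=cv2.minAreaRect(q[:,:2].astype(np.float32));return np.round(r[0],4),np.round(r[1],4),round(r[2],1),len(q)
print('block',rect(reg(Pb,395,155,40,40,.065)),rect(reg(Pb,395,155,40,40,.02)))
q=reg(Pb,395,155,40,40,.02);print(np.percentile(q[:,2],[5,50,95]))
print('lamp foot',rect(reg(Pb,345,212,70,45,.005,.02)),'sock',rect(reg(Pb,350,215,34,40,.025,.05)))
print('stand foot',rect(reg(Pb,270,140,60,55,.010,.022)))
q=reg(Pb,270,130,60,60,.25);print('hooktop',rect(q),np.percentile(q[:,2],[5,50,95]))
for (u,v) in [(299,140),(300,145),(300,155),(301,165),(302,172),(302,178)]: print(u,v,Pb[v,u].round(3))
print('easel base',rect(reg(Pb,205,175,80,60,.006,.03)))
q=reg(Pb,200,175,80,60,.035);print('hoop',len(q),q.min(0),q.max(0))
for n,(u,v) in dict(pink=(314,229),red=(238,262),green=(252,143)).items():print(n,rect(reg(Pb,u-18,v-18,36,36,.03,.07)))
print('bottle',rect(reg(Pb,355,90,50,65,.22)),'pencil',rect(reg(Pb,415,265,50,35,.05)))
E
```

```text
block (array([ 0.6197, -0.3346]), array([0.0426, 0.0456]), 43.8, 212) (array([ 0.619 , -0.3346]), array([0.0435, 0.0466]), 43.8, 278)
[0.03001069 0.07901761 0.08374627]
lamp foot (array([ 0.4318, -0.2298]), array([0.2197, 0.144 ]), 89.2, 962) sock (array([ 0.4317, -0.1774]), array([0.0584, 0.0598]), 0.3, 134)
stand foot (array([0.648 , 0.0472]), array([0.1511, 0.1826]), 3.8, 1463)
hooktop (array([0.6013, 0.0314]), array([0.0215, 0.1191]), 89.4, 240) [0.26962733 0.30089999 0.30738598]
299 140 [0.647 0.031 0.304]
300 145 [0.634 0.028 0.302]
300 155 [0.607 0.028 0.303]
301 165 [0.586 0.026 0.284]
302 172 [0.569 0.024 0.275]
302 178 [0.547 0.024 0.299]
easel base (array([0.55  , 0.2134]), array([0.2366, 0.1981]), 81.0, 1228)
hoop 940 [0.45773517 0.12002836 0.03502881] [0.57257469 0.30266698 0.18759492]
pink (array([ 0.4461, -0.011 ]), array([0.0668, 0.0702]), 89.1, 401)
red (array([0.3465, 0.2284]), array([0.0691, 0.0678]), 89.2, 430)
green (array([0.7367, 0.1933]), array([0.0704, 0.0704]), 44.6, 378)
bottle (array([ 0.7652, -0.2167]), array([0.0604, 0.0654]), 53.9, 249) pencil (array([ 0.2708, -0.3909]), array([0.0665, 0.066 ]), 42.4, 545)
```

View pics/crop0.png

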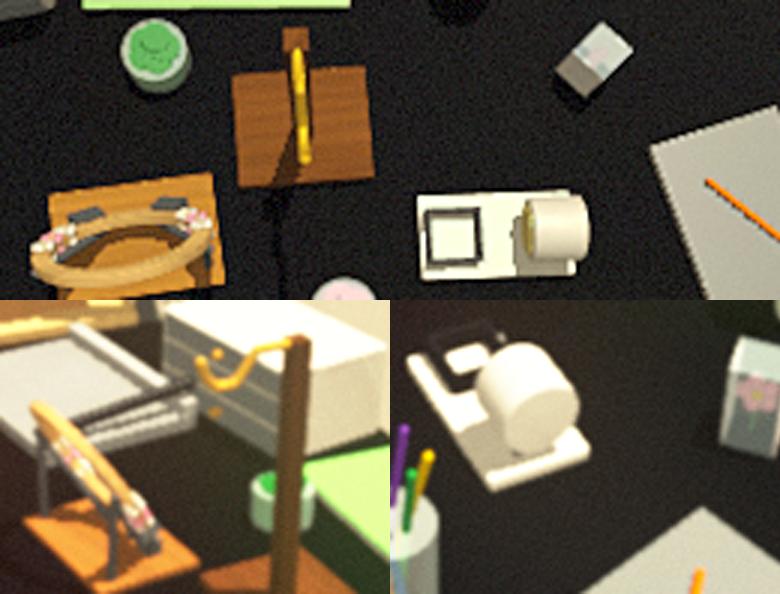

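The crop confirms it. The wooden hoop with blossoms leans in the easel, and the block's flower shows through the face towards the side camera, so its clear axis is at about 44° yaw. I'll now take precise fits of the hoop, hook and lamp.

```bash
python3 - <<'E'
from h import *
a=dict(np.load('pics/s0.npz'));b=dict(np.load('pics/t0.npz'))
Pb=pts(b);Pa=pts(a)
# hoop: fit plane using tan colour (upper half) points
for n,d,P,(u,v,w,h) in(('top',b,Pb,(205,180,75,45)),('side',a,Pa,(265,170,55,65))):
    q=P[v:v+h,u:u+w].reshape(-1,3);H=cv2.cvtColor(d['frame'],cv2.COLOR_RGB2HSV)[v:v+h,u:u+w].reshape(-1,3)
    # plane by assumption: predicted tilt; RANSAC
    k=(q[:,2]>.04)&(q[:,2]<.25)&(q[:,0]>.43)&(q[:,0]<.6)&(q[:,1]>.09)&(q[:,1]<.33);q=q[k]
    rng=np.random.default_rng(0);best=None
    for _ in range(3000):
        s=q[rng.choice(len(q),3,False)];m=np.cross(s[1]-s[0],s[2]-s[0]);l=np.linalg.norm(m)
        if l<1e-5: continue
        m/=l;
        if abs(abs(m[2])-np.sin(.55))>.12: continue
        i=abs((q-s[0])@m)<.003
        if best is None or i.sum()>best.sum():best=i
    s=q[best];c=s.mean(0);m=np.linalg.svd(s-c)[2][2];m*=np.sign(m[0])
    e1=np.cross([0,0,1],m);e1/=np.linalg.norm(e1);e2=np.cross(m,e1)
    uv=np.c_[(s-c)@e1,(s-c)@e2]
    (cx,cy),r=cv2.minEnclosingCircle(uv.astype(np.float32))
    print(n,len(q),best.sum(),'n',m.round(3),'tilt',np.arcsin(m[2]).round(3),'yaw',np.degrees(np.arctan2(m[1],m[0])).round(2),'C',(c+e1*cx+e2*cy).round(4),'r',r, 'mid',(c+e1*cx+e2*cy-.006*m).round(4))
# hook
for n,d,P,(u,v,w,h) in(('top',b,Pb,(285,128,35,55)),('side',a,Pa,(322,150,50,45))):
    H=cv2.cvtColor(d['frame'],cv2.COLOR_RGB2HSV)[v:v+h,u:u+w]
    q=P[v:v+h,u:u+w][(H[...,0]>17)&(H[...,0]<32)&(H[...,1]>150)&(H[...,2]>90)]
    q=q[(q[:,2]>.255)&(q[:,2]<.32)]
    m=np.polyfit(q[:,0],q[:,1],1);print(n,len(q),'yaw',np.degrees(np.arctan(m[0])).round(2),'y@.572',np.polyval(m,.572).round(4))
    o=np.argsort(q[:,0])
    for c in np.array_split(q[o],12):print(c.mean(0).round(4),c[:,2].max().round(3))
q=Pb[125:150,285:315].reshape(-1,3);q=q[(q[:,2]>.295)&(q[:,0]>.635)];print('post',cv2.minAreaRect(q[:,:2].astype(np.float32)))
# lamp/socket : foot white mask
q=Pb[210:260,345:415].reshape(-1,3);H=b['frame'][210:260,345:415].reshape(-1,3)
f=q[(q[:,2]>.004)&(q[:,2]<.02)&(H.min(1)>110)&(q[:,0]>.37)&(q[:,0]<.49)&(q[:,1]<-.12)]
print('foot',cv2.minAreaRect(f[:,:2].astype(np.float32)))
f=q[(q[:,2]>.026)&(q[:,2]<.045)&(q[:,1]>-.22)&(q[:,1]<-.13)]
print('sock',cv2.minAreaRect(f[:,:2].astype(np.float32)),np.median(f[:,2]))
f=q[(q[:,2]>.05)];print('head',f.min(0),f.max(0))
E
```

```text
top 917 438 n [0.817 0.105 0.567] tilt 0.603 yaw 7.33 C [0.5172 0.2128 0.1086] r 0.09613224864006042 mid [0.5123 0.2121 0.1052]
side 727 214 n [0.857 0.119 0.501] tilt 0.525 yaw 7.91 C [0.5077 0.2095 0.1062] r 0.09598104655742645 mid [0.5026 0.2088 0.1032]
top 148 yaw 4.26 y@.572 0.0266
[0.5477 0.0253 0.2999] 0.304
[0.5621 0.0256 0.2779] 0.287
[0.5741 0.027  0.2738] 0.277
[0.5832 0.0276 0.2756] 0.284
[0.5893 0.0275 0.2834] 0.29
[0.5953 0.0278 0.2915] 0.3
[0.6023 0.0292 0.3014] 0.305
[0.6099 0.0296 0.3042] 0.308
[0.6179 0.0293 0.3043] 0.308
[0.6266 0.0297 0.3027] 0.309
[0.635  0.0302 0.3039] 0.307
[0.6418 0.0342 0.2914] 0.306
side 116 yaw 2.92 y@.572 0.0265
[0.5465 0.0262 0.301 ] 0.306
[0.5506 0.0248 0.2943] 0.303
[0.5546 0.0256 0.2846] 0.294
[0.561  0.025  0.2786] 0.286
[0.5706 0.0256 0.2754] 0.28
[0.5799 0.0274 0.2749] 0.279
[0.5871 0.0277 0.2784] 0.286
[0.5925 0.0267 0.2855] 0.293
[0.5979 0.0298 0.2897] 0.296
[0.604  0.0296 0.2989] 0.306
[0.62   0.028  0.3043] 0.307
[0.6371 0.0293 0.3047] 0.308
post ((0.6481011509895325, 0.030575765296816826), (0.020842622965574265, 0.025469642132520676), 88.81935119628906)
foot ((0.43346351385116577, -0.22435900568962097), (0.09045084565877914, 0.16615991294384003), 0.8912181854248047)
sock ((0.43171682953834534, -0.17735548317432404), (0.058377813547849655, 0.05983825773000717), 0.2833305597305298) 0.034978780096012935
head [ 0.39981255 -0.30584611  0.05028947] [ 0.46554745 -0.24751992  0.09573185]
```

```bash
cat >> h.py <<'E'
def Rh(yaw,tilt):  # tool y along axis (yaw), tool z down, tilted with ring
    z=np.array([np.sin(tilt)*np.cos(yaw),np.sin(tilt)*np.sin(yaw),-np.cos(tilt)])
    y=np.array([np.cos(tilt)*np.cos(yaw),np.cos(tilt)*np.sin(yaw),np.sin(tilt)])
    return np.c_[np.cross(y,z),y,z]
def plan(Pg,R,n,start=None,grasp=True):
    """rows from commanded/measured pose to grasp point Pg"""
    if start is None:
        o=arm.observe();p=o['position'];r=Rn.from_rotvec(o['ee_rot'])
    else: p,r=start
    T=np.array(Pg,float)+(R[:,2]*.019 if grasp else 0);R=Rn.from_matrix(R);rows=[]
    p0=p.copy()
    for i in range(n):
        w=(r.inv()*R).as_rotvec()/(n-i);dp=r.inv().apply((T-p)/(n-i))
        a=np.round(w/.15,2);d=np.round(dp/.025,2);rows.append((d,a))
        p=p+r.apply(d*.025);r=r*Rn.from_rotvec(a*.15)
    for k in range(0,n,10):
        print('dp',[list(map(float,x[0])) for x in rows[k:k+10]]);print('ang',[list(map(float,x[1])) for x in rows[k:k+10]])
    m=max(np.abs(np.r_[x]).max() for x in rows); print('max',m,'err',(T-p).round(4)); return p,r
C=np.array([.507,.2105,.106]);psi=np.radians(7.6);TL=.55
zo=-Rh(psi,TL)[:,2];yo=np.array([-np.sin(psi),np.cos(psi),0])
E
python3 - <<'E'
from h import *
G=C-.045*yo+.067*zo; R=Rh(psi,TL); print(G)
s=plan(G+.13*zo+[-.02,0,.03],R,22)
E
```

```text
[0.47823913 0.16126368 0.16311914]
dp [[-0.62, -0.66, -0.11], [-0.65, -0.63, -0.12], [-0.69, -0.59, -0.12], [-0.72, -0.55, -0.12], [-0.75, -0.51, -0.12], [-0.77, -0.47, -0.12], [-0.8, -0.43, -0.12], [-0.82, -0.38, -0.12], [-0.84, -0.34, -0.12], [-0.86, -0.29, -0.11]]
ang [[-0.15, -0.1, 0.34], [-0.15, -0.1, 0.34], [-0.15, -0.1, 0.34], [-0.15, -0.1, 0.34], [-0.15, -0.09, 0.34], [-0.15, -0.1, 0.34], [-0.15, -0.09, 0.34], [-0.15, -0.1, 0.34], [-0.15, -0.1, 0.34], [-0.15, -0.09, 0.34]]
dp [[-0.87, -0.24, -0.1], [-0.89, -0.2, -0.1], [-0.89, -0.15, -0.09], [-0.9, -0.1, -0.08], [-0.91, -0.05, -0.07], [-0.91, -0.01, -0.05], [-0.91, 0.04, -0.04], [-0.91, 0.09, -0.03], [-0.9, 0.13, -0.01], [-0.9, 0.18, 0.01]]
ang [[-0.15, -0.1, 0.34], [-0.15, -0.09, 0.34], [-0.15, -0.1, 0.34], [-0.14, -0.1, 0.34], [-0.14, -0.09, 0.34], [-0.15, -0.09, 0.34], [-0.15, -0.1, 0.34], [-0.14, -0.1, 0.34], [-0.14, -0.09, 0.34], [-0.15, -0.09, 0.34]]
dp [[-0.88, 0.23, 0.02], [-0.87, 0.26, 0.04]]
ang [[-0.15, -0.1, 0.33], [-0.14, -0.1, 0.34]]
max 0.91 err [ 0.0001 -0.      0.0001]
```

arm_command --dp '[[-0.62, -0.66, -0.11], [-0.65, -0.63, -0.12], [-0.69, -0.59, -0.12], [-0.72, -0.55, -0.12], [-0.75, -0.51, -0.12], [-0.77, -0.47, -0.12], [-0.8, -0.43, -0.12], [-0.82, -0.38, -0.12], [-0.84, -0.34, -0.12], [-0.86, -0.29, -0.11]]' --angular '[[-0.15, -0.1, 0.34], [-0.15, -0.1, 0.34], [-0.15, -0.1, 0.34], [-0.15, -0.1, 0.34], [-0.15, -0.1, 0.34], [-0.15, -0.1, 0.34], [-0.15, -0.1, 0.34], [-0.15, -0.1, 0.34], [-0.15, -0.1, 0.34], [-0.15, -0.1, 0.34]]' --claw '[0.6, 0.6, 0.6, 0.6, 0.6, 0.6, 0.6, 0.6, 0.6, 0.6]'

```text
clock: 1.1
position: [0.2792, 0.3955, 0.2545]
ee_rot: [1.152, 2.713, 0.296]
force: [-0.1, 0.4, -0.3]
width: 0.6
gripper_force: 0.0
```

arm_command --dp '[[-0.87, -0.24, -0.1], [-0.89, -0.2, -0.1], [-0.89, -0.15, -0.09], [-0.9, -0.1, -0.08], [-0.91, -0.05, -0.07], [-0.91, -0.01, -0.05], [-0.91, 0.04, -0.04], [-0.91, 0.09, -0.03], [-0.9, 0.13, -0.01], [-0.9, 0.18, 0.01]]' --angular '[[-0.15, -0.1, 0.34], [-0.15, -0.1, 0.34], [-0.15, -0.1, 0.34], [-0.15, -0.1, 0.34], [-0.15, -0.1, 0.34], [-0.15, -0.1, 0.34], [-0.15, -0.1, 0.34], [-0.15, -0.1, 0.34], [-0.15, -0.1, 0.34], [-0.15, -0.1, 0.34]]' --claw '[0.6, 0.6, 0.6, 0.6, 0.6, 0.6, 0.6, 0.6, 0.6, 0.6]'

```text
clock: 2.1
position: [0.3801, 0.1932, 0.2838]
ee_rot: [1.699, 2.156, 0.541]
force: [0.8, 0.2, 0.4]
width: 0.6
gripper_force: 0.0
```

arm_command --dp '[[-0.88, 0.23, 0.02], [-0.87, 0.26, 0.04], [0, 0, 0], [0, 0, 0]]' --angular '[[-0.15, -0.1, 0.33], [-0.14, -0.1, 0.34], [0, 0, 0], [0, 0, 0]]' --claw '[0.6, 0.6, 0.6, 0.6]'

```text
clock: 2.5
position: [0.3998, 0.1539, 0.2899]
ee_rot: [1.786, 2.035, 0.581]
force: [-0.7, -0.2, 1.2]
width: 0.6
gripper_force: 0.0
```

```bash
python3 - <<'E'
from h import *
d=grab('wrist','w1.png')
o=arm.observe();print(o['clock'],o['position'],Rn.from_rotvec(o['ee_rot']).as_matrix().round(3).tolist(),Rh(psi,TL).round(3).tolist(),o['joints'].round(2))
print(d['K'][0,0],(-d['R'].T@d['t']).round(3))
P=pts(d);q=P.reshape(-1,3)
k=(q[:,2]>.04)&(q[:,2]<.22)&(q[:,0]>.43)&(q[:,0]<.6)&(q[:,1]>.09)&(q[:,1]<.33);q=q[k];print(len(q))
rng=np.random.default_rng(0);best=None
for _ in range(3000):
    s=q[rng.choice(len(q),3,False)];m=np.cross(s[1]-s[0],s[2]-s[0]);l=np.linalg.norm(m)
    if l<1e-5: continue
    m/=l
    if abs(abs(m[2])-np.sin(.55))>.12: continue
    i=abs((q-s[0])@m)<.002
    if best is None or i.sum()>best.sum():best=i
s=q[best];c=s.mean(0);m=np.linalg.svd(s-c,full_matrices=False)[2][2];m*=np.sign(m[0])
e1=np.cross([0,0,1],m);e1/=np.linalg.norm(e1);e2=np.cross(m,e1);uv=np.c_[(s-c)@e1,(s-c)@e2]
(cx,cy),r=cv2.minEnclosingCircle(uv.astype(np.float32));X=c+e1*cx+e2*cy
print(best.sum(),m.round(3),'tilt',np.arcsin(m[2]),'yaw',np.degrees(np.arctan2(m[1],m[0])),X.round(4),r,(X-.006*m).round(4))
E
```

```text
2.55 [0.39973354 0.1544295  0.28994277] [[-0.129, 0.839, 0.529], [0.992, 0.113, 0.063], [-0.007, 0.532, -0.847]] [[-0.132, 0.845, 0.518], [0.991, 0.113, 0.069], [-0.0, 0.523, -0.853]] [-1.12 -0.29  0.24  2.35  0.67  0.76 -1.16]
314.9112104250844 [0.305 0.227 0.424]
3670
1030 [0.883 0.124 0.453] tilt 0.470277780649895 yaw 8.008769227229395 [0.4974 0.2147 0.1133] 0.08962588012218475 [0.4921 0.2139 0.1106]
```

View pics/w1.png

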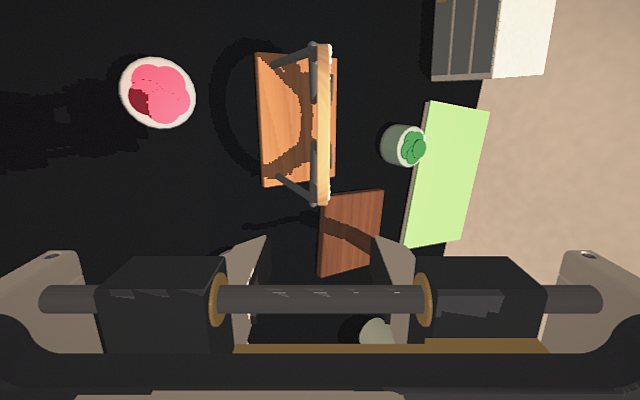

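The wrist view shows the hoop edge-on, at u 313–331 and v 43–205. I'll fit the rim's outer surface in the tool frame.

```bash
python3 - <<'E'
from h import *
d=dict(np.load('pics/w1.npz'));P=pts(d);H=cv2.cvtColor(d['frame'],cv2.COLOR_RGB2HSV)
o=arm.observe();R=Rn.from_rotvec(o['ee_rot']).as_matrix();p=o['position']
S=P[40:210,305:340];h=H[40:210,305:340];T=(S-p)@R
m=(h[...,2]>140)&(h[...,0]>8)&(h[...,0]<30)&(S[...,2]>.1)
t=T[m];print(len(t),t.min(0),t.max(0))
for x in np.arange(-.1,.12,.015):
    k=abs(t[:,0]-x)<.0075
    if k.sum()>3: print(x.round(3),k.sum(),'y',np.percentile(t[k,1],[3,50,97]).round(4),'z',np.percentile(t[k,2],[3,50]).round(4))
# circle fit on outer edge: points with z near min for x
k=m.copy();t=T[k]
from scipy.optimize import least_squares
f=lambda q,t:np.hypot(t[:,0]-q[0],t[:,2]-q[1])-.09
s=least_squares(f,[t[:,0].mean(),t[:,2].min()+.09],args=(t,),loss='soft_l1',f_scale=.001);print(s.x,np.median(abs(s.fun)))
i=abs(f(s.x,t))<.004;ym=t[i][:,1];A=np.c_[t[i][:,0],t[i][:,2],np.ones(i.sum())];c=np.linalg.lstsq(A,ym,rcond=None)[0];print(i.sum(),'plane',c, 'y at centre',c@[*s.x,1])
ct=np.array([s.x[0],c@[*s.x,1],s.x[1]]);print('centre',p+R@ct)
E
```

```text
2116 [-0.04095021 -0.007286    0.12445854] [0.13837377 0.01331133 0.23005693]
-0.04 15 y [-0.0073  0.0033  0.0126] z [0.1778 0.1962]
-0.025 84 y [-0.0033  0.0031  0.0119] z [0.1554 0.1626]
-0.01 119 y [-0.0032  0.002   0.008 ] z [0.1429 0.1471]
0.005 155 y [-0.003   0.0028  0.0078] z [0.1342 0.1374]
0.02 191 y [-0.0029  0.0028  0.0084] z [0.1287 0.1313]
0.035 210 y [-0.0028  0.0027  0.0082] z [0.1263 0.1281]
0.05 226 y [-0.0027  0.0027  0.0081] z [0.1256 0.1271]
0.065 238 y [-0.0027  0.0031  0.0089] z [0.1268 0.1286]
0.08 250 y [-0.0027  0.0031  0.0089] z [0.1302 0.1331]
0.095 233 y [-0.0027  0.0027  0.009 ] z [0.1362 0.1405]
0.11 217 y [-0.0027  0.0028  0.0084] z [0.145  0.1525]
[0.04759172 0.21706699] 0.0004604297018891493
2094 plane [ 0.00608689 -0.00542316  0.00326437] y at centre 0.002376867181757173
centre [0.51031866 0.2156277  0.10714668]
```

arm_command --dp '[[0.1, 0.1, 0.84], [0, 0, 0.9], [0, 0, 0.9], [0, 0, 0.9], [0, 0, 0.9], [0, 0, 0.9], [0, 0, 0.8], [0, 0, 0.6], [0, 0, 0], [0, 0, 0]]' --angular '[[0, 0, 0], [0, 0, 0], [0, 0, 0], [0, 0, 0], [0, 0, 0], [0, 0, 0], [0, 0, 0], [0, 0, 0], [0, 0, 0], [0, 0, 0]]' --claw '[0.5, 0.5, 0.5, 0.5, 0.5, 0.5, 0.5, 0.5, 0.5, 0.5]'

```text
clock: 3.55
position: [0.4906, 0.1677, 0.1484]
ee_rot: [1.784, 2.036, 0.579]
force: [-0.3, -0.3, -0.5]
width: 0.5
gripper_force: 0.0
```

arm_command --dp '[[0, 0, 0], [0, 0, 0], [0, 0, 0], [0, 0, 0], [0, 0, 0], [0, 0, 0]]' --angular '[[0, 0, 0], [0, 0, 0], [0, 0, 0], [0, 0, 0], [0, 0, 0], [0, 0, 0]]' --claw '[0.3, 0.2, 0.1, 0, 0, 0]' --force 40

```text
clock: 4.15
position: [0.4908, 0.1673, 0.1488]
ee_rot: [1.786, 2.035, 0.581]
force: [-4.3, -0.9, 6.8]
width: 0.126
gripper_force: 40.0
```

```bash
python3 - <<'E'
from h import *
o=arm.observe();R=Rn.from_rotvec(o['ee_rot']).as_matrix();p=o['position'];Cn=np.array([.5103,.2156,.1071])
print(o['width']*92,o['gripper_force'],o['force'],(Cn-p)@R,p,R.round(3).tolist())
E
```

```text
11.58505697562625 39.97916666732635 [-4.3254004  -0.86008377  6.76055186] [ 0.04569387 -0.00046973  0.04868518] [0.49078775 0.16726725 0.14883266] [[-0.128, 0.839, 0.529], [0.992, 0.112, 0.063], [-0.006, 0.533, -0.846]]
```

arm_command --dp '[[0, 0, -0.2], [0, 0, -0.4], [0, 0, -0.7], [0, 0, -0.8], [0, 0, -0.8], [0, 0, -0.8], [0, 0, -0.8], [0, 0, -0.6], [0, 0, 0], [0, 0, 0]]' --angular '[[0, 0, 0], [0, 0, 0], [0, 0, 0], [0, 0, 0], [0, 0, 0], [0, 0, 0], [0, 0, 0], [0, 0, 0], [0, 0, 0], [0, 0, 0]]' --claw '[0, 0, 0, 0, 0, 0, 0, 0, 0, 0]'

```text
clock: 5.15
position: [0.4235, 0.1592, 0.2563]
ee_rot: [1.785, 2.035, 0.581]
force: [0.2, 0.1, -2.1]
width: 0.127
gripper_force: 40.0
```

```bash
python3 - <<'E'
from h import *
d=grab('wrist','w2.png');P=pts(d);H=cv2.cvtColor(d['frame'],cv2.COLOR_RGB2HSV)
o=arm.observe();R=Rn.from_rotvec(o['ee_rot']).as_matrix();p=o['position'];print(p,o['force'],o['width']*92)
T=(P-p)@R
m=(H[...,2]>120)&(H[...,0]>8)&(H[...,0]<30)&(abs(T[...,1])<.012)&(T[...,2]>-.06)&(T[...,2]<.14)&(T[...,0]>-.02)
from scipy.optimize import least_squares
t=T[m];t=t[(t[:,0]>.02)];print(len(t),t.min(0),t.max(0))
f=lambda q,t:np.hypot(t[:,0]-q[0],t[:,2]-q[1])-.09
s=least_squares(f,[.046,.049],args=(t,),loss='soft_l1',f_scale=.001);print(s.x,np.median(abs(s.fun)))
i=abs(f(s.x,t))<.003;A=np.c_[t[i][:,0]-s.x[0],t[i][:,2]-s.x[1],np.ones(i.sum())];print(i.sum(),np.linalg.lstsq(A,t[i][:,1],rcond=None)[0])
E
```

```text
[0.42345176 0.15900314 0.25591424] [ 0.43051163  0.03854215 -1.28004876] 11.456056982067166
7590 [ 0.02000897 -0.01051452 -0.04362424] [0.13720013 0.01008476 0.0782814 ]
[0.04539932 0.04823296] 0.00042118945546126135
7473 [ 0.00645691 -0.02465941 -0.00207307]
```

```bash
cat >> h.py <<'E'
ys=np.radians(3.7);SEAT=np.array([.572,.0262,.275]);OFF=np.array([.0454,0,.0482]);xs=np.array([np.cos(ys),np.sin(ys),0])
E
python3 - <<'E'
from h import *
R=Rh(ys,0);plan(SEAT-[0,0,.072]-.075*xs+[0,0,.042]-R@OFF,R,16,grasp=False)
E
```

```text
dp [[-0.48, 0.16, -0.01], [-0.48, 0.16, -0.01], [-0.48, 0.16, -0.02], [-0.48, 0.16, -0.02], [-0.48, 0.17, -0.03], [-0.47, 0.17, -0.03], [-0.47, 0.17, -0.04], [-0.47, 0.17, -0.04], [-0.47, 0.17, -0.05], [-0.47, 0.17, -0.06]]
ang [[0.23, -0.0, 0.03], [0.23, -0.0, 0.03], [0.23, -0.01, 0.03], [0.23, -0.01, 0.03], [0.24, -0.0, 0.03], [0.23, -0.01, 0.03], [0.24, -0.0, 0.02], [0.23, -0.01, 0.03], [0.24, -0.0, 0.02], [0.23, -0.01, 0.03]]
dp [[-0.47, 0.17, -0.06], [-0.47, 0.16, -0.06], [-0.47, 0.16, -0.07], [-0.47, 0.17, -0.08], [-0.48, 0.16, -0.08], [-0.47, 0.16, -0.09]]
ang [[0.24, -0.0, 0.02], [0.23, -0.01, 0.03], [0.24, -0.0, 0.02], [0.23, -0.01, 0.03], [0.24, -0.0, 0.02], [0.23, -0.01, 0.03]]
max 0.48 err [ 0.0001 -0.     -0.    ]
```

arm_command --dp '[[-0.48, 0.16, -0.01], [-0.48, 0.16, -0.01], [-0.48, 0.16, -0.02], [-0.48, 0.16, -0.02], [-0.48, 0.17, -0.03], [-0.47, 0.17, -0.03], [-0.47, 0.17, -0.04], [-0.47, 0.17, -0.04], [-0.47, 0.17, -0.05], [-0.47, 0.17, -0.06]]' --angular '[[0.23, 0, 0.03], [0.23, 0, 0.03], [0.23, -0.01, 0.03], [0.23, -0.01, 0.03], [0.24, 0, 0.03], [0.23, -0.01, 0.03], [0.24, 0, 0.02], [0.23, -0.01, 0.03], [0.24, 0, 0.02], [0.23, -0.01, 0.03]]' --claw '[0, 0, 0, 0, 0, 0, 0, 0, 0, 0]'

```text
clock: 6.2
position: [0.4719, 0.0439, 0.2795]
ee_rot: [2.022, 2.204, 0.233]
force: [-0.1, -0.2, -2.0]
width: 0.125
gripper_force: 40.0
```

arm_command --dp '[[-0.47, 0.17, -0.06], [-0.47, 0.16, -0.06], [-0.47, 0.16, -0.07], [-0.47, 0.17, -0.08], [-0.48, 0.16, -0.08], [-0.47, 0.16, -0.09], [0, 0, 0], [0, 0, 0], [0, 0, 0]]' --angular '[[0.24, 0, 0.02], [0.23, -0.01, 0.03], [0.24, 0, 0.02], [0.23, -0.01, 0.03], [0.24, 0, 0.02], [0.23, -0.01, 0.03], [0, 0, 0], [0, 0, 0], [0, 0, 0]]' --claw '[0, 0, 0, 0, 0, 0, 0, 0, 0]'

```text
clock: 7.1
position: [0.4995, -0.0235, 0.2932]
ee_rot: [2.149, 2.292, -0.0]
force: [0.1, -0.5, -1.7]
width: 0.124
gripper_force: 40.0
```

```bash
python3 - <<'E'
from h import *
d=grab('wrist','w3.png');P=pts(d);H=cv2.cvtColor(d['frame'],cv2.COLOR_RGB2HSV)
o=arm.observe();R=Rn.from_rotvec(o['ee_rot']).as_matrix();p=o['position'];print(p,o['clock'],'c',p+R@OFF,R.round(3).tolist())
T=(P-p)@R
m=(H[...,2]>120)&(H[...,0]>8)&(H[...,0]<30)&(abs(T[...,1])<.012)&(T[...,2]>-.06)&(T[...,2]<.14)&(T[...,0]>.02)
from scipy.optimize import least_squares
t=T[m]
f=lambda q,t:np.hypot(t[:,0]-q[0],t[:,2]-q[1])-.09
s=least_squares(f,[.046,.049],args=(t,),loss='soft_l1',f_scale=.001);print(s.x,np.median(abs(s.fun)))
# hook in wrist view
k=(H[...,0]>15)&(H[...,0]<34)&(H[...,1]>130)&(P[...,2]>.255)&(P[...,2]<.32)&(P[...,0]>.53)&(P[...,0]<.65)&(abs(P[...,1])<.08)
q=P[k];print(len(q))
if len(q)>20:
    g=np.polyfit(q[:,0],q[:,1],1);print('yaw',np.degrees(np.arctan(g[0])),'y@.572',np.polyval(g,.572))
    for c in np.array_split(q[np.argsort(q[:,0])],12):print(c.mean(0).round(4))
s0=grab('side','s3.png')
cv2.imwrite('pics/c3.png',np.hstack([d['frame'][::-1,::-1][::-1,::-1][:,:,::-1][:,120:520],cv2.resize(s0['frame'][130:290,250:410],(400,400),interpolation=2)[:,:,::-1]]))
E
```

```text
[ 0.49952046 -0.02327312  0.29344686] 7.15 c [0.49659184 0.02204755 0.24526117] [[-0.065, 0.998, 0.0], [0.998, 0.065, 0.0], [0.0, 0.0, -1.0]]
[0.04482202 0.04915694] 0.00041602996427878014
4005
yaw 3.0453078334341077 y@.572 0.030812378874383185
[0.5457 0.0291 0.3015]
[0.5604 0.0311 0.282 ]
[0.5761 0.0309 0.2747]
[0.5863 0.0312 0.2794]
[0.5923 0.0317 0.2871]
[0.5973 0.032  0.2943]
[0.6017 0.0323 0.3007]
[0.6071 0.0326 0.3046]
[0.6148 0.0331 0.3048]
[0.6226 0.0336 0.3049]
[0.6303 0.0341 0.3048]
[0.6383 0.0345 0.305 ]
```

View pics/c3.png

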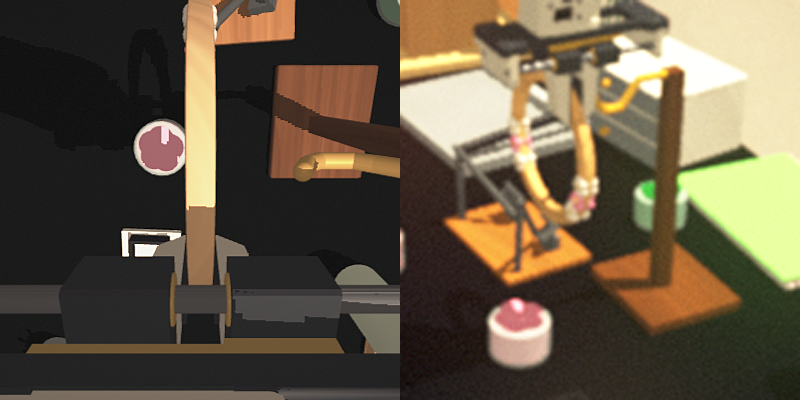

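The crop shows the hoop hanging plumb ahead of the hook tip. In the left view the tip is at about (303,168) and the hoop is at u≈200. Threading along stand x.

arm_command --dp '[[0.13, 0.3, 0], [0, 0.5, 0], [0, 0.6, 0], [0, 0.6, 0], [0, 0.6, 0], [0, 0.47, 0], [0, 0, 0], [0, 0, 0]]' --angular '[[0, 0, 0], [0, 0, 0], [0, 0, 0], [0, 0, 0], [0, 0, 0], [0, 0, 0], [0, 0, 0], [0, 0, 0]]' --claw '[0, 0, 0, 0, 0, 0, 0, 0]'

```text
clock: 8.0
position: [0.5762, -0.0156, 0.2937]
ee_rot: [2.149, 2.292, 0.0]
force: [0.1, -0.7, -1.6]
width: 0.126
gripper_force: 40.0
```

arm_command --dp '[[0, 0, 0.3], [0, 0, 0.3], [0, 0, 0.3], [0, 0, 0.3], [0, 0, 0.1], [0, 0, 0.06], [0, 0, 0], [0, 0, 0]]' --angular '[[0, 0, 0], [0, 0, 0], [0, 0, 0], [0, 0, 0], [0, 0, 0], [0, 0, 0], [0, 0, 0], [0, 0, 0]]' --claw '[0, 0, 0, 0, 0, 0, 0, 0]'

```text
clock: 8.8
position: [0.5766, -0.0156, 0.2601]
ee_rot: [2.148, 2.291, 0.001]
force: [0.3, 0.0, -1.9]
width: 0.126
gripper_force: 40.0
```

```bash
python3 - <<'E'
from h import *
o=arm.observe();R=Rn.from_rotvec(o['ee_rot']).as_matrix();p=o['position'];print(o['clock'],p,o['force'],o['ft_torque'],'c',p+R@OFF)
E
```

```text
8.8 [ 0.57655426 -0.01557828  0.26011048] [ 0.33667796  0.03410343 -1.87948812] [-0.14076369  0.04670056 -0.05187779] c [0.57367757 0.02973872 0.21191822]
```

arm_command --dp '[[0, 0, 0.1], [0, 0, 0.08], [0, 0, 0.06], [0, 0, 0.02], [0, 0, 0], [0, 0, 0]]' --angular '[[0, 0, 0], [0, 0, 0], [0, 0, 0], [0, 0, 0], [0, 0, 0], [0, 0, 0]]' --claw '[0, 0, 0, 0, 0, 0]'

```text
clock: 9.4
position: [0.5764, -0.0155, 0.2534]
ee_rot: [2.148, 2.292, 0.001]
force: [-0.7, -0.3, -1.3]
width: 0.129
gripper_force: 40.0
```

arm_command --dp '[[0, 0, 0.03], [0, 0, 0], [0, 0, 0.02], [0, 0, 0]]' --angular '[[0, 0, 0], [0, 0, 0], [0, 0, 0], [0, 0, 0]]' --claw '[0, 0, 0, 0]'

```text
clock: 9.8
position: [0.5765, -0.0155, 0.2523]
ee_rot: [2.148, 2.292, 0.001]
force: [-0.8, -0.5, 0.5]
width: 0.13
gripper_force: 40.0
```

arm_command --dp '[[0, 0, 0.02], [0, 0, 0], [0, 0, 0]]' --angular '[[0, 0, 0], [0, 0, 0], [0, 0, 0]]' --claw '[0, 0, 0]'

```text
clock: 10.1
position: [0.5766, -0.0155, 0.252]
ee_rot: [2.148, 2.292, 0.002]
force: [-2.4, 0.9, 5.3]
width: 0.13
gripper_force: 40.0
```

```bash
python3 - <<'E'
from h import *
o=arm.observe();print(o['clock'],o['position'],o['force'],o['ft_torque'])
E
```

```text
10.1 [ 0.57656509 -0.0155058   0.2519921 ] [-2.386944    0.88403518  5.2759862 ] [0.19180305 0.39566808 0.08159824]
```

arm_command --dp '[[0, 0, -0.02], [0, 0, 0], [0, 0, 0], [0, 0, 0], [0, 0, 0], [0, 0, 0], [0, 0, 0], [0, 0, 0]]' --angular '[[0, 0, 0], [0, 0, 0], [0, 0, 0], [0, 0, 0], [0, 0, 0], [0, 0, 0], [0, 0, 0], [0, 0, 0]]' --claw '[0, 0, 0.14, 0.16, 0.18, 0.22, 0.28, 0.35]' --force 5

```text
clock: 10.9
position: [0.5764, -0.0155, 0.2521]
ee_rot: [2.149, 2.292, 0.001]
force: [-0.2, -0.3, -0.3]
width: 0.318
gripper_force: 0.0
```

```bash
python3 - <<'E'
from h import *
d=grab('wrist','w4.png');P=pts(d);H=cv2.cvtColor(d['frame'],cv2.COLOR_RGB2HSV)
o=arm.observe();R=Rn.from_rotvec(o['ee_rot']).as_matrix();p=o['position'];print(p,o['width']*92,o['force'])
T=(P-p)@R
m=(H[...,2]>100)&(H[...,0]>8)&(H[...,0]<30)&(abs(T[...,1])<.02)&(T[...,2]>-.06)&(T[...,2]<.14)&(T[...,0]>.06)
from scipy.optimize import least_squares
t=T[m]
f=lambda q,t:np.hypot(t[:,0]-q[0],t[:,2]-q[1])-.09
s=least_squares(f,[.046,.049],args=(t,),loss='soft_l1',f_scale=.001);print(len(t),s.x,np.median(abs(s.fun)))
i=abs(f(s.x,t))<.003;A=np.c_[t[i][:,0]-s.x[0],t[i][:,2]-s.x[1],np.ones(i.sum())];print(i.sum(),np.linalg.lstsq(A,t[i][:,1],rcond=None)[0])
s0=grab('side','s4.png')
cv2.imwrite('pics/c4.png',np.hstack([d['frame'][:,:,::-1][:,120:520],cv2.resize(s0['frame'][130:290,250:410],(400,400),interpolation=2)[:,:,::-1]]))
E
```

```text
[ 0.57640568 -0.01552392  0.25212944] 31.31266077889819 [ 0.07729821 -0.31182511 -0.37632233]
4986 [0.04454729 0.04838327] 0.0004368995274580262
4839 [ 0.00258596 -0.00405597 -0.00109839]
```

View pics/c4.png

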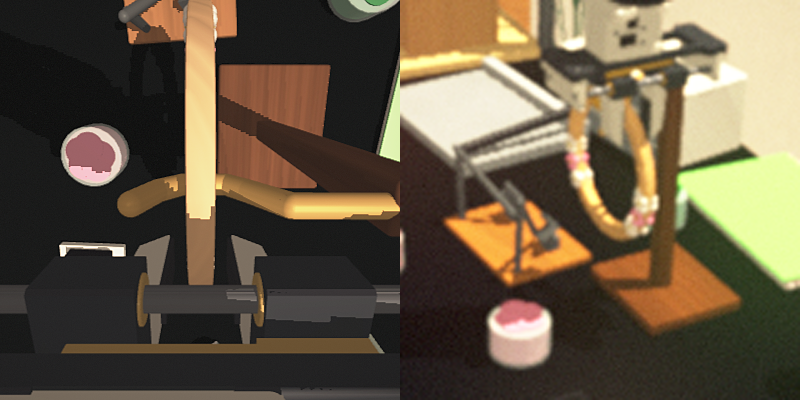

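The crop shows the hoop resting on the hook seat at (200,185) with the fingers clear of it. I'll retreat straight up, then move over to the block.

arm_command --dp '[[0, 0, -0.2], [0, 0, -0.4], [0, 0, -0.6], [0, 0, -0.8], [0, 0, -0.8], [0, 0, -0.6], [0, 0, 0]]' --angular '[[0, 0, 0], [0, 0, 0], [0, 0, 0], [0, 0, 0], [0, 0, 0], [0, 0, 0], [0, 0, 0]]' --claw '[0.35, 0.35, 0.35, 0.35, 0.35, 0.35, 0.35]'

```text
clock: 11.7
position: [0.5774, -0.0161, 0.3398]
ee_rot: [2.147, 2.289, 0.005]
force: [0.3, -0.0, -0.1]
width: 0.35
gripper_force: 0.0
```

```bash
python3 - <<'E'
from h import *
b=grab('top');P=pts(b)[130:190,270:340].reshape(-1,3)
plan(np.array([.6197,-.3346,.26]),Rh(np.radians(-46.2),0),16,grasp=False)
E
```

```text
dp [[-0.8, 0.05, 0.2], [-0.8, 0.1, 0.2], [-0.79, 0.14, 0.2], [-0.78, 0.18, 0.19], [-0.77, 0.23, 0.2], [-0.76, 0.27, 0.19], [-0.74, 0.31, 0.2], [-0.73, 0.35, 0.19], [-0.71, 0.39, 0.2], [-0.68, 0.42, 0.19]]
ang [[0.0, -0.0, 0.36], [0.0, -0.0, 0.36], [0.0, -0.0, 0.36], [0.0, -0.0, 0.36], [0.0, -0.0, 0.36], [0.0, -0.0, 0.36], [0.0, -0.0, 0.36], [0.0, -0.0, 0.37], [0.0, -0.0, 0.36], [0.0, -0.0, 0.37]]
dp [[-0.66, 0.46, 0.2], [-0.63, 0.5, 0.19], [-0.6, 0.53, 0.2], [-0.58, 0.56, 0.19], [-0.54, 0.59, 0.2], [-0.51, 0.63, 0.19]]
ang [[0.0, -0.0, 0.36], [0.0, -0.0, 0.37], [0.0, -0.0, 0.36], [0.0, -0.01, 0.37], [0.01, -0.0, 0.36], [0.0, -0.01, 0.37]]
max 0.8 err [-0.0001  0.     -0.0001]
```

arm_command --dp '[[-0.8, 0.05, 0.2], [-0.8, 0.1, 0.2], [-0.79, 0.14, 0.2], [-0.78, 0.18, 0.19], [-0.77, 0.23, 0.2], [-0.76, 0.27, 0.19], [-0.74, 0.31, 0.2], [-0.73, 0.35, 0.19], [-0.71, 0.39, 0.2], [-0.68, 0.42, 0.19]]' --angular '[[0, 0, 0.36], [0, 0, 0.36], [0, 0, 0.36], [0, 0, 0.36], [0, 0, 0.36], [0, 0, 0.36], [0, 0, 0.36], [0, 0, 0.37], [0, 0, 0.36], [0, 0, 0.37]]' --claw '[0.5, 0.6, 0.8, 0.9, 0.9, 0.9, 0.9, 0.9, 0.9, 0.9]'

```text
clock: 12.75
position: [0.6028, -0.2153, 0.287]
ee_rot: [-2.686, -1.628, 0.0]
force: [0.1, -0.3, 0.2]
width: 0.897
gripper_force: 0.0
```

arm_command --dp '[[-0.66, 0.46, 0.2], [-0.63, 0.5, 0.19], [-0.6, 0.53, 0.2], [-0.58, 0.56, 0.19], [-0.54, 0.59, 0.2], [-0.51, 0.63, 0.19], [0, 0, 0], [0, 0, 0], [0, 0, 0]]' --angular '[[0, 0, 0.36], [0, 0, 0.37], [0, 0, 0.36], [0, 0, 0.37], [0, 0, 0.36], [0, 0, 0.37], [0, 0, 0], [0, 0, 0], [0, 0, 0]]' --claw '[0.9, 0.9, 0.9, 0.9, 0.9, 0.9, 0.9, 0.9, 0.9]'

```text
clock: 13.65
position: [0.6194, -0.3334, 0.2586]
ee_rot: [-2.914, -1.173, -0.001]
force: [-1.2, 0.1, -0.3]
width: 0.902
gripper_force: 0.0
```

```bash
python3 - <<'E'
from h import *
d=grab('wrist','w5.png');s=grab('side','s5.png');P=pts(d)
o=arm.observe();R=Rn.from_rotvec(o['ee_rot']).as_matrix();p=o['position'];print(p,o['clock'],o['joints'].round(2))
T=(P-p)@R
q=P.reshape(-1,3);k=(q[:,2]>.06)&(q[:,2]<.1)&(np.hypot(q[:,0]-.62,q[:,1]+.335)<.06)
r=cv2.minAreaRect(q[k][:,:2].astype(np.float32));print(k.sum(),r,np.percentile(q[k][:,2],[5,50,95]))
k=(q[:,2]>.02)&(q[:,2]<.1)&(np.hypot(q[:,0]-.62,q[:,1]+.335)<.06);t=T.reshape(-1,3)[k];r=cv2.minAreaRect(t[:,:2].astype(np.float32));print('tool',r)
cv2.imwrite('pics/c5.png',np.hstack([d['frame'][:,:,::-1][:,120:520],cv2.resize(s['frame'][130:290,250:410],(400,400),interpolation=2)[:,:,::-1]]))
E
```

```text
[ 0.61957587 -0.33320207  0.25895052] 13.75 [-0.13  0.73  1.07  1.36 -0.64  1.41  0.12]
1697 ((0.6203481554985046, -0.3311985433101654), (0.043728917837142944, 0.044493623077869415), 43.95811080932617) [0.07500006 0.0807233  0.08201818]
tool ((0.00168694369494915, -0.0008927918970584869), (0.04372076690196991, 0.04452560842037201), 0.03068801574409008)
```

View pics/c5.png

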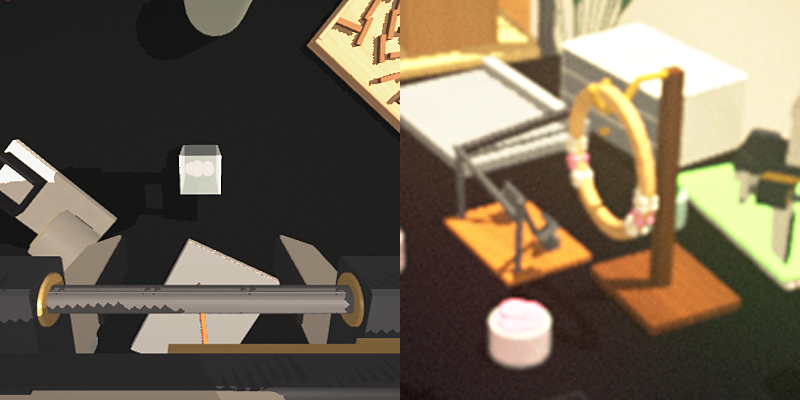

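The block at (200,170) is square between the fingers, and its frosted sides face them. The hoop hangs plumb on the hook. Descending to grasp.

arm_command --dp '[[0.07, -0.04, 0.5], [0, 0, 0.9], [0, 0, 1], [0, 0, 1], [0, 0, 1], [0, 0, 1], [0, 0, 1], [0, 0, 1], [0, 0, 0.9], [0, 0, 0.4]]' --angular '[[0, 0, 0], [0, 0, 0], [0, 0, 0], [0, 0, 0], [0, 0, 0], [0, 0, 0], [0, 0, 0], [0, 0, 0], [0, 0, 0], [0, 0, 0]]' --claw '[0.9, 0.9, 0.9, 0.9, 0.9, 0.9, 0.9, 0.9, 0.9, 0.9]'

```text
clock: 14.75
position: [0.6189, -0.3306, 0.0384]
ee_rot: [-2.912, -1.171, 0.002]
force: [1.2, 0.7, 0.2]
width: 0.902
gripper_force: 0.0
```

arm_command --dp '[[0, 0, 0.2], [0, 0, 0], [0, 0, 0], [0, 0, 0], [0, 0, 0], [0, 0, 0], [0, 0, 0], [0, 0, 0]]' --angular '[[0, 0, 0], [0, 0, 0], [0, 0, 0], [0, 0, 0], [0, 0, 0], [0, 0, 0], [0, 0, 0], [0, 0, 0]]' --claw '[0.9, 0.8, 0.65, 0.5, 0.4, 0.4, 0.4, 0.4]' --force 25

```text
clock: 15.55
position: [0.62, -0.3324, 0.0367]
ee_rot: [2.915, 1.171, 0.002]
force: [-1.1, 0.6, 3.4]
width: 0.476
gripper_force: 25.0
```

arm_command --dp '[[0, 0, -0.1], [0, 0, -0.4], [0, 0, -0.8], [0, 0, -0.8], [0, 0, -0.8], [0, 0, -0.6], [0, 0, -0.3], [0, 0, 0], [0, 0, 0]]' --angular '[[0, 0, 0], [0, 0, 0], [0, 0, 0], [0, 0, 0], [0, 0, 0], [0, 0, 0], [0, 0, 0], [0, 0, 0], [0, 0, 0]]' --claw '[0.4, 0.4, 0.4, 0.4, 0.4, 0.4, 0.4, 0.4, 0.4]'

```text
clock: 16.45
position: [0.6197, -0.332, 0.1309]
ee_rot: [-2.915, -1.171, -0.001]
force: [-0.4, 0.1, -1.7]
width: 0.482
gripper_force: 25.0
```

```bash
python3 - <<'E'
from h import *
o=arm.observe();print(o['clock'],o['position'],o['force'],o['width']*92,o['gripper_force'])
plan(np.array([.4317,-.1774,.165]),Rh(np.radians(0.7),0),14,grasp=False)
E
```

```text
16.45 [ 0.61966777 -0.33202623  0.13092374] [-0.35554867  0.10281217 -1.70671664] 44.312083396122325 24.984700977802277
dp [[-0.08, -0.69, -0.1], [-0.04, -0.69, -0.1], [-0.0, -0.7, -0.1], [0.04, -0.69, -0.1], [0.08, -0.69, -0.1], [0.12, -0.69, -0.1], [0.16, -0.68, -0.09], [0.2, -0.67, -0.1], [0.24, -0.65, -0.09], [0.27, -0.64, -0.1]]
ang [[-0.0, -0.0, -0.39], [-0.0, -0.0, -0.39], [-0.0, -0.0, -0.39], [-0.0, -0.0, -0.39], [0.0, -0.0, -0.39], [0.0, -0.0, -0.39], [0.0, -0.0, -0.39], [0.0, -0.0, -0.39], [0.0, -0.0, -0.39], [0.0, -0.0, -0.39]]
dp [[0.31, -0.62, -0.09], [0.35, -0.6, -0.1], [0.38, -0.58, -0.09], [0.42, -0.56, -0.1]]
ang [[0.0, -0.0, -0.39], [0.0, -0.0, -0.39], [0.0, -0.0, -0.39], [0.0, -0.01, -0.39]]
max 0.7 err [ 0.0001  0.     -0.    ]
```

```bash
python3 - <<'E'
from h import *
plan(np.array([.4317,-.265,.19]),Rh(np.radians(0.7),0),14,grasp=False)
E
```

```text
dp [[-0.26, -0.51, -0.17], [-0.22, -0.52, -0.17], [-0.19, -0.54, -0.17], [-0.16, -0.55, -0.17], [-0.13, -0.55, -0.17], [-0.1, -0.56, -0.17], [-0.06, -0.57, -0.17], [-0.03, -0.57, -0.17], [0.0, -0.57, -0.17], [0.03, -0.57, -0.17]]
ang [[-0.0, -0.0, -0.39], [-0.0, -0.0, -0.39], [-0.0, -0.0, -0.39], [-0.0, -0.0, -0.39], [0.0, -0.0, -0.39], [0.0, -0.0, -0.39], [0.0, -0.0, -0.39], [0.0, -0.0, -0.39], [0.0, -0.0, -0.39], [0.0, -0.0, -0.39]]
dp [[0.07, -0.57, -0.17], [0.1, -0.56, -0.16], [0.13, -0.55, -0.17], [0.17, -0.55, -0.16]]
ang [[0.0, -0.0, -0.39], [0.0, -0.0, -0.39], [0.0, -0.0, -0.39], [0.0, -0.01, -0.39]]
max 0.57 err [0.0001 0.     0.0001]
```

arm_command --dp '[[-0.26, -0.51, -0.17], [-0.22, -0.52, -0.17], [-0.19, -0.54, -0.17], [-0.16, -0.55, -0.17], [-0.13, -0.55, -0.17], [-0.1, -0.56, -0.17], [-0.06, -0.57, -0.17], [-0.03, -0.57, -0.17], [0, -0.57, -0.17], [0.03, -0.57, -0.17]]' --angular '[[0, 0, -0.39], [0, 0, -0.39], [0, 0, -0.39], [0, 0, -0.39], [0, 0, -0.39], [0, 0, -0.39], [0, 0, -0.39], [0, 0, -0.39], [0, 0, -0.39], [0, 0, -0.39]]' --claw '[0.4, 0.4, 0.4, 0.4, 0.4, 0.4, 0.4, 0.4, 0.4, 0.4]'

```text
clock: 17.45
position: [0.4845, -0.2838, 0.173]
ee_rot: [-2.45, -1.964, 0.0]
force: [0.6, -0.2, -1.6]
width: 0.478
gripper_force: 25.0
```

arm_command --dp '[[0.07, -0.57, -0.17], [0.1, -0.56, -0.16], [0.13, -0.55, -0.17], [0.17, -0.55, -0.16], [0, 0, 0], [0, 0, 0], [0, 0, 0]]' --angular '[[0, 0, -0.39], [0, 0, -0.39], [0, 0, -0.39], [0, 0, -0.39], [0, 0, 0], [0, 0, 0], [0, 0, 0]]' --claw '[0.4, 0.4, 0.4, 0.4, 0.4, 0.4, 0.4]'

```text
clock: 18.15
position: [0.4323, -0.2652, 0.1899]
ee_rot: [2.209, 2.234, 0.0]
force: [0.3, 0.0, -2.1]
width: 0.479
gripper_force: 25.0
```

```bash
python3 - <<'E'
from h import *
d=grab('wrist','w6.png');P=pts(d)
o=arm.observe();R=Rn.from_rotvec(o['ee_rot']).as_matrix();p=o['position'];print(p,o['clock'],R.round(3).tolist(),o['joints'].round(2))
T=(P-p)@R;F=d['frame']
# socket walls (black) at z ~.035
q=P.reshape(-1,3);t=T.reshape(-1,3);f=F.reshape(-1,3)
k=(abs(q[:,2]-.035)<.006)&(np.hypot(q[:,0]-.4317,q[:,1]+.1774)<.06);r=cv2.minAreaRect(t[k][:,:2].astype(np.float32));print('sock',k.sum(),r,np.median(q[k][:,2]))
# block in hand: tool z between -.05 and .05
k=(abs(t[:,1])<.021)&(t[:,2]<.05)&(t[:,2]>-.06)&(t[:,0]<.06)
print('blk',k.sum())
if k.sum()>20:
    for z in np.arange(-.06,.05,.01):
        m=k&(abs(t[:,2]-z)<.005)
        if m.sum()>5: print(z.round(2),m.sum(),np.percentile(t[m,0],[2,50,98]).round(4),np.percentile(t[m,1],[2,98]).round(4))
E
```

```text
[ 0.43227246 -0.26534042  0.18988452] 18.2 [[-0.012, 1.0, 0.0], [1.0, 0.012, -0.0], [-0.0, 0.0, -1.0]] [-0.27  0.38  0.96  1.96 -0.38  0.99  0.88]
sock 1404 ((0.09161291271448135, 0.0011973213404417038), (0.05930231884121895, 0.058741964399814606), 89.95364379882812) 0.03587480151993576
blk 10680
-0.05 520 [-0.0185  0.0104  0.0229] [-0.0204  0.0199]
-0.04 6296 [-0.0194  0.0123  0.0235] [-0.0201  0.0202]
-0.03 897 [0.0226 0.0232 0.0237] [-0.0201  0.02  ]
-0.02 743 [0.0226 0.0232 0.0236] [-0.0204  0.02  ]
-0.01 606 [0.0227 0.0232 0.0237] [-0.02    0.0201]
0.0 506 [0.0227 0.0232 0.0236] [-0.02  0.02]
0.01 435 [0.0227 0.0232 0.0236] [-0.0202  0.0199]
0.02 375 [0.0228 0.0232 0.0236] [-0.0201  0.0201]
0.03 302 [0.0228 0.0232 0.0236] [-0.0201  0.02  ]
```

View pics/w6.png

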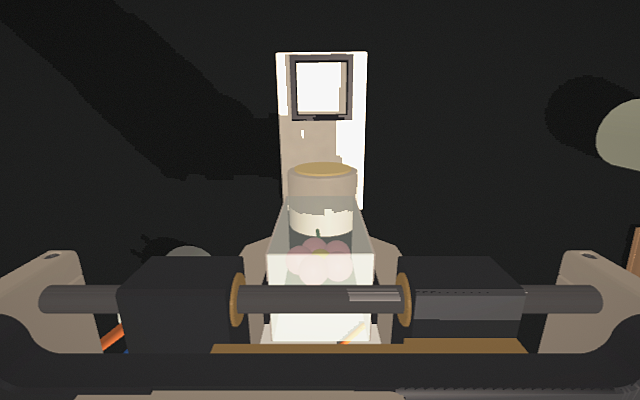

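The wrist view shows the socket at (322,88), square to the tool, and the held block at (320,270). I need the block's lateral centre as well.

```bash
python3 - <<'E'
from h import *
d=dict(np.load('pics/w6.npz'));P=pts(d);o=arm.observe();R=Rn.from_rotvec(o['ee_rot']).as_matrix();p=o['position']
t=((P-p)@R).reshape(-1,3)
for z in(-.03,-.01,.01,.03):
    k=(abs(t[:,0]-.0232)<.0015)&(abs(t[:,1])<.04)&(abs(t[:,2]-z)<.006);print(z,t[k][:,1].min(),t[k][:,1].max())
k=(abs(t[:,0]-.0232)<.0015)&(abs(t[:,1])<.03)&(abs(t[:,2])<.04);print(np.polyfit(t[k][:,1],t[k][:,0],1),t[k][:,2].max())
E
```

```text
-0.03 -0.02303704849511939 0.021806386633555153
-0.01 -0.02298765303682544 0.02188177769889913
0.01 -0.022895901703980343 0.021801706030351666
0.03 -0.02269319567686523 0.021837281343549744
[0.00253438 0.02315272] 0.034964426128931275
```

arm_command --dp '[[0.4, 0.07, 0], [0.7, 0, 0], [0.8, 0, 0], [0.8, 0, 0], [0.6, 0, 0], [0.32, 0, 0], [0, 0, 0.4], [0, 0, 0.7], [0, 0, 0.8], [0, 0, 0.8]]' --angular '[[0, 0, 0], [0, 0, 0], [0, 0, 0], [0, 0, 0], [0, 0, 0], [0, 0, 0], [0, 0, 0], [0, 0, 0], [0, 0, 0], [0, 0, 0]]' --claw '[0.4, 0.4, 0.4, 0.4, 0.4, 0.4, 0.4, 0.4, 0.4, 0.4]'

```text
clock: 19.2
position: [0.4324, -0.1756, 0.1215]
ee_rot: [2.209, 2.233, 0.0]
force: [0.3, 0.5, -2.1]
width: 0.479
gripper_force: 25.0
```

arm_command --dp '[[0, 0, 0.8], [0, 0, 0.5], [0, 0, 0.34], [0, 0, 0], [0, 0, 0], [0, 0, 0]]' --angular '[[0, 0, 0], [0, 0, 0], [0, 0, 0], [0, 0, 0], [0, 0, 0], [0, 0, 0]]' --claw '[0.4, 0.4, 0.4, 0.4, 0.4, 0.4]'

```text
clock: 19.8
position: [0.433, -0.175, 0.0824]
ee_rot: [2.207, 2.234, 0.002]
force: [1.0, -0.6, -2.0]
width: 0.479
gripper_force: 25.0
```

```bash
python3 - <<'E'
from h import *
p0=np.array([0.43227246,-0.26534042,0.18988452])
d=grab('wrist','w7.png');P=pts(d);o=arm.observe();R=Rn.from_rotvec(o['ee_rot']).as_matrix();p=o['position']
print(p,o['force'],(p-p0)@R,'want .0904 .0017',R.round(3).tolist())
t=((P-p)@R).reshape(-1,3);q=P.reshape(-1,3)
k=(abs(q[:,2]-.035)<.004)&(abs(t[:,1])<.04)&(t[:,0]>.0)&(t[:,0]<.05);print('sock front pts',k.sum(),t[k].min(0),t[k].max(0))
cv2.imwrite('pics/c7.png',d['frame'][150:350,220:420][:,:,::-1].repeat(3,0).repeat(3,1))
E
```

```text
[ 0.43302369 -0.1749242   0.08240017] [-0.32725058  0.72990422 -1.61537133] [0.09038907 0.00163188 0.10749743] want .0904 .0017 [[-0.012, 1.0, 0.002], [1.0, 0.012, 0.0], [0.0, 0.002, -1.0]]
sock front pts 1129 [ 0.00402708 -0.03073631  0.04449486] [0.03137941 0.02866267 0.05141774]
```

View pics/c7.png

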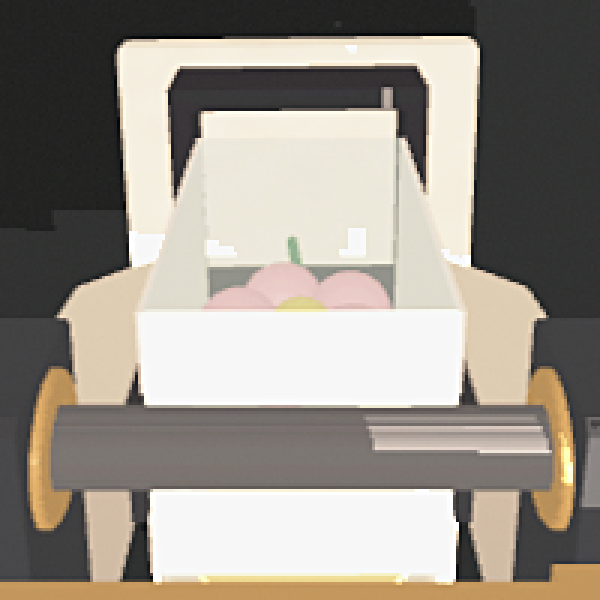

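The crop shows the block centred over the socket, with an even margin left and right.

arm_command --dp '[[0.02, -0.01, 0.2], [0, 0, 0.25], [0, 0, 0.25], [0, 0, 0.25], [0, 0, 0.15], [0, 0, 0.1], [0, 0, 0], [0, 0, 0]]' --angular '[[0, 0, 0], [0, 0, 0], [0, 0, 0], [0, 0, 0], [0, 0, 0], [0, 0, 0], [0, 0, 0], [0, 0, 0]]' --claw '[0.4, 0.4, 0.4, 0.4, 0.4, 0.4, 0.4, 0.4]'

```text
clock: 20.65
position: [0.4323, -0.1744, 0.0518]
ee_rot: [2.208, 2.234, 0.001]
force: [0.7, -0.9, -1.4]
width: 0.476
gripper_force: 25.0
```

arm_command --dp '[[0, 0, 0.06], [0, 0, 0.04], [0, 0, 0], [0, 0, 0]]' --angular '[[0, 0, 0], [0, 0, 0], [0, 0, 0], [0, 0, 0]]' --claw '[0.4, 0.4, 0.4, 0.4]'

```text
clock: 21.05
position: [0.4323, -0.1742, 0.0493]
ee_rot: [2.208, 2.235, 0.001]
force: [-1.1, -0.4, -1.1]
width: 0.478
gripper_force: 25.0
```

arm_command --dp '[[0, 0, 0.03], [0, 0, 0], [0, 0, 0]]' --angular '[[0, 0, 0], [0, 0, 0], [0, 0, 0]]' --claw '[0.4, 0.4, 0.4]'

```text
clock: 21.35
position: [0.4323, -0.1743, 0.0486]
ee_rot: [2.208, 2.234, 0.001]
force: [-0.7, 0.1, 1.5]
width: 0.475
gripper_force: 25.0
```

arm_command --dp '[[0, 0, 0.02], [0, 0, 0], [0, 0, 0]]' --angular '[[0, 0, 0], [0, 0, 0], [0, 0, 0]]' --claw '[0.4, 0.4, 0.4]'

```text
clock: 21.65
position: [0.4324, -0.1743, 0.0486]
ee_rot: [2.208, 2.234, 0.002]
force: [-1.3, 0.8, 12.0]
width: 0.482
gripper_force: 25.0
```

Floor contact came at TCP z 0.0486, where 0.0487 was predicted. Releasing.

arm_command --dp '[[0, 0, -0.03], [0, 0, 0], [0, 0, 0], [0, 0, 0], [0, 0, 0], [0, 0, 0], [0, 0, 0], [0, 0, 0]]' --angular '[[0, 0, 0], [0, 0, 0], [0, 0, 0], [0, 0, 0], [0, 0, 0], [0, 0, 0], [0, 0, 0], [0, 0, 0]]' --claw '[0.4, 0.49, 0.51, 0.54, 0.58, 0.62, 0.68, 0.7]' --force 5

```text
clock: 22.45
position: [0.4322, -0.1742, 0.0487]
ee_rot: [2.208, 2.235, 0.001]
force: [-0.5, 0.2, 0.4]
width: 0.692
gripper_force: 0.0
```

arm_command --dp '[[0, 0, -0.2], [0, 0, -0.4], [0, 0, -0.7], [0, 0, -0.8], [0, 0, -0.8], [0, 0, -0.8], [0, 0, -0.8], [0, 0, -0.5], [0, 0, 0], [0, 0, 0]]' --angular '[[0, 0, 0], [0, 0, 0], [0, 0, 0], [0, 0, 0], [0, 0, 0], [0, 0, 0], [0, 0, 0], [0, 0, 0], [0, 0, 0], [0, 0, 0]]' --claw '[0.7, 0.7, 0.7, 0.7, 0.7, 0.7, 0.7, 0.7, 0.7, 0.7]'

```text
clock: 23.45
position: [0.4322, -0.1739, 0.1736]
ee_rot: [2.207, 2.235, 0.002]
force: [-0.6, 0.1, -0.8]
width: 0.701
gripper_force: 0.0
```

arm_command --dp '[[-0.8, 0, 0], [-0.8, 0, 0], [-0.8, 0, 0], [-0.6, 0, 0], [0, 0, 0], [0, 0, 0]]' --angular '[[0, 0, 0], [0, 0, 0], [0, 0, 0], [0, 0, 0], [0, 0, 0], [0, 0, 0]]' --claw '[0.7, 0.7, 0.7, 0.7, 0.7, 0.7]'

```text
clock: 24.05
position: [0.4324, -0.249, 0.1729]
ee_rot: [-2.208, -2.233, 0.0]
force: [0.4, -0.2, 0.6]
width: 0.699
gripper_force: 0.0
```

```bash
python3 - <<'E'
from h import *
d=grab('wrist','w8.png');s=grab('side','s8.png');b=grab('top','t8.png')
P=pts(d);q=P.reshape(-1,3);k=(q[:,2]>.082)&(q[:,2]<.1)&(np.hypot(q[:,0]-.4317,q[:,1]+.1774)<.05)
print(k.sum(),cv2.minAreaRect(q[k][:,:2].astype(np.float32)),np.median(q[k][:,2]),arm.observe()['clock'])
k=(abs(q[:,2]-.035)<.003)&(np.hypot(q[:,0]-.4317,q[:,1]+.1774)<.06);print(cv2.minAreaRect(q[k][:,:2].astype(np.float32)))
P0=pts(dict(np.load('pics/t0.npz')));P1=pts(b)
for n,(u,v) in dict(pink=(314,229),red=(238,262),green=(252,143)).items():
    f=lambda P:(lambda x:np.round(cv2.minAreaRect(x[(x[:,2]>.03)&(x[:,2]<.07)][:,:2].astype(np.float32))[0],4))(P[v-18:v+18,u-18:u+18].reshape(-1,3));print(n,f(P0),f(P1))
cv2.imwrite('pics/c8.png',np.hstack([cv2.resize(d['frame'][20:220,220:420],(400,400))[:,:,::-1],cv2.resize(s['frame'][130:350,250:470],(400,400),interpolation=2)[:,:,::-1]]))
E
```

```text
3830 ((0.43202826380729675, -0.17314459383487701), (0.04479071870446205, 0.043976396322250366), 0.7431888580322266) 0.09288948099374587 24.2
((0.43235456943511963, -0.1736687570810318), (0.059112630784511566, 0.05895773693919182), 1.3253064155578613)
pink [ 0.4461 -0.011 ] [ 0.4463 -0.011 ]
red [0.3465 0.2284] [0.3464 0.2282]
green [0.7367 0.1933] [0.7371 0.1927]
```

View pics/c8.png

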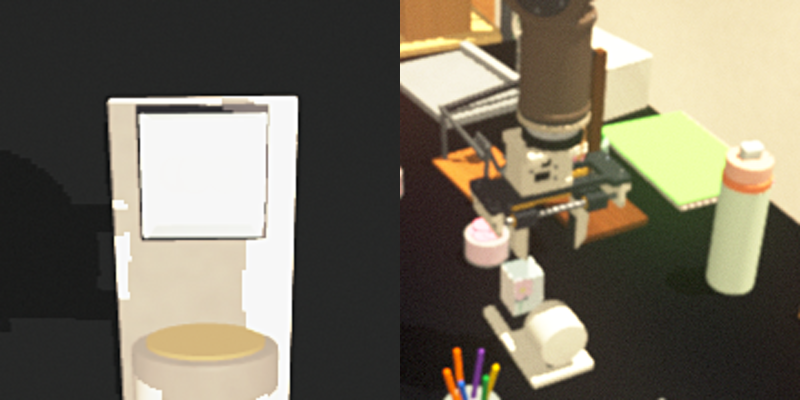

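The block is seated square and fully down: its top is at 92.9 mm against 92 expected. The clear flower face looks along the beam and the jars haven't moved. I'll check the hoop once more from above, then hand in.

```bash
python3 - <<'E'
from h import *
b=grab('top');P=pts(b);q=P.reshape(-1,3);H=cv2.cvtColor(b['frame'],cv2.COLOR_RGB2HSV).reshape(-1,3)
k=(abs(q[:,0]-.573)<.02)&(abs(q[:,1]-.03)<.1)&(q[:,2]>.15)&(q[:,2]<.31);t=q[k]
print(k.sum(),t.min(0),t.max(0));g=np.polyfit(t[:,1],t[:,0],1);print('yaw',-np.degrees(np.arctan(g[0])))
print(arm.observe()['dq'].round(3));arm.sign_off()
E
```

```text
630 [ 0.55330919 -0.06269243  0.15001057] [0.59228326 0.11609687 0.29668978]
yaw 3.787935436601289
[-0.001 -0.002  0.004 -0.003  0.001  0.001  0.002]
the job is handed in; nothing more can be done
```

The job is handed in after about 24 s of the 61 s allowed: the hoop hangs on the hook facing as the hook does, and the flower block sits square and fully down in the lamp socket; the three jars measured unmoved, while the bottle and pencils were not re-measured.

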